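# Lock the classroom paper punch for storage

## Task

Lock the rectangular paper punch so it can be put away: push its spring plunger down into the housing, and while it is down slide the steel keeper on top all the way under the fixed lip, so that the plunger stays down when you let go. Leave the round punch alone.

Things in the scene. Friction and masses are not known exactly. Their poses are not given: they have to be found in the camera images.
- punch_knob (a point): Centre of the top of the rectangular punch's knob, 107 mm above the table when up. The square steel knob (22 x 22 mm, 26 mm tall, grip across x or y) stands on a steel keeper plate 40 x 76 x 6 mm, on a grey plunger block 54 x 74 mm, in a rectangular black housing 72 x 92 mm (rim 50 mm high); base 90 x 150 mm, fixed. z up, y along the slide towards the lip. Moves with both joints.
- punch_plunger (a joint): How far the plunger is pushed down, m: 0 = up, 0.020 = bottomed. Spring pushes up with about 4 N (up) to 11 N (bottomed). The keeper rides on the plunger, so pressing the keeper or its knob pushes it down. The keeper clears the lip only when this is over 0.010; 0.014 to 0.018 is comfortable. Trapped, it rests at about 0.010.
- punch_keeper (a joint): How far the keeper is slid along +y, m: 0 = back, 0.028 = home, 20 mm of plate under the lip; starts at 0 to 0.006. Plunger up, it strikes the lip's face at 0.008. Friction about 1.5 N; stays where left. The lip, on a black post at the base's +y end, is 60 mm wide, its underside 71 and top 87 mm above the table, its face 70 mm from the knob's axis when this is 0.
- round_punch: The other punch, to be left alone: same black, grey and steel parts and same height, but housing (80 mm across), plunger and knob (22 mm) are round; base 88 mm wide, 150 mm long, fixed to the table. Origin: centre of the base's underside; z up, y towards its lip, its knob at y = -38 mm + its keeper's slide.
Not all that is in view belongs to the job. Leave any pink or turquoise look-alike of the part that bears punch_knob alone.

How it is judged:
By the outcome, as a careful person would: the job done as asked, in the order asked, and still so for the second after the job is handed in, with the robot touching nothing.
It also fails if it takes over 29 s, if anything falls off the work surface, if the arm or the gripper's body presses on something with over 40 N, if the wrist force passes 120 N, or if a joint passes its speed limit or range.

## Robot

A 6-joint arm with a two-finger parallel gripper is mounted at the origin on the work surface. World frame = base frame: x ahead of the robot, y to its left, z up, the work surface at z = 0. Lengths are in m, angles in rad, forces in N, time in s.
With the tool pointing down it reaches from about 0.325 to 0.775 m from the base axis. Payload 5.5 kg.
Tool frame: the origin (TCP) lies on the centre line of the jaws, within the pads' length; the fingertips stand 17 mm ahead of it and the grasp point (between the pads) lies 2 mm behind it; y points along the fingers, x is the direction in which the jaws open and shut, and the axes are right-handed (so a half turn about y gives the same grasp; the last joint's range is limited). The gripper opens to 88 mm and grips with 3 to 60 N. Pads are 20 mm wide; open, the fingers measure 115 mm over their backs; the gripper's body (75 mm by 178 mm) begins 61 mm behind the grasp point.
Start: joints at [1.192, 0.091, 1.231, -0, 1.82, -0.057], TCP at [0.19, 0.569, 0.24] pointing down, gripper open.
Joint ranges: [-2.87, 2.87], [-0.86, 2.18], [0.17, 2.46], [-1.51, 4.65], [0.06, 2.69], [-2.65, 2.65]. Speed limits (rad/s): [2.57, 2.57, 3.01, 3.14, 3.14, 3.14].

## Interface

Orientations are given as [roll, pitch, yaw] about the fixed x, y, z axes, in that order (R = Rz(yaw) Ry(pitch) Rx(roll)).
In Python, from plant import robot gives the robot as it stands. The module is installed in compiled form; this text tells all that it offers.
- The arm moves only by the tool jog_arm, never from a script. Its argument "deltas" is one flat list of numbers, 6 for each row, row after row: the shift along the tool's x, y, z scaled (see below), then the turn, a rotation vector about the tool's x, y, z scaled (see below). A call has 1 to 12 rows; each row shifts and turns the commanded pose from where the row before left it, along the tool's axes as they then stand; what a row does not reach is not made up. The controller multiplies each number of a shift by 0.06 m and each number of a turn by 0.1 rad. A row lasts 1/8 s, in which the tool goes at most 62.5 mm and 10.7 degrees, less where a joint would pass 70% of its speed; a pose out of reach is approached as far as the arm can. A call with a number of a shift or a turn outside -1 to 1 is refused whole. A call with a gripper value outside its range is refused whole. "jaw" is the opening, from 0 (shut) to 1 (fully open), set as the call begins (left out, the last holds). The fingers move at their own pace and stop on an object; "squeeze" is the grip in N (left out, the last holds). Time passes only in rows, so rows that do not move let the fingers close. It gives the time, the measured TCP pose, the force and the opening at its end, in the units of the state.
- robot.sense(): the state, without advancing time (a new reading comes with each control period).
- robot.camera(name): name is "scene" or "side" or "wrist"; returns the picture (400x640x3 uint8, blue, green, red); there is no depth.
- robot.camera_info(name): a dict with "camera_matrix" (3x3 intrinsics, pixels), "view" (4x4, takes a point from world to camera coordinates); the wrist camera has in their place "mount" (4x4, takes a point from camera to tool coordinates, whose origin is the TCP and whose axes are the tool frame's). Camera axes: x right, y up, looking along -z (the intrinsics and any distortion apply to the point x, -y, -z); pixel columns grow to the right and rows downward; lengths in m; the calibration is good to about 2 mm. The wrist camera is an equidistant fisheye: a pixel r from the principal point sees the ray r / f radians off the axis. A picture is of the moment at which its call begins: read the wrist's pose just before it. camera_info takes no time and is no camera call.
- robot.finish_job(): hands the job in, once; it reports no verdict.
The state is a dict: "clock": time; "joints": joint angles; "qd": joint speeds; "joint_torque": joint torques, N m; "ee_pos": TCP position; "ee_rot": TCP orientation; "wrist_force": force on the tool from outside, world axes, zero at the start; "ft_torque": the same for the moment, N m; "opening": opening from 0.0 (shut) to 1.0 (fully open).
Only numpy, scipy, OpenCV 4.12 (cv2) and the standard library are available. Lean on these libraries where they do the work, as an engineer would, in place of code of your own. Each camera call takes 0.05 s, during which the arm holds its last target. There are 200 camera calls.

## Working session

There is one attempt and no reset: what is moved stays moved. The work goes in short steps, Python scripts to look and compute and a tool call to move; the robot and the scene stay as the last step left them, time stands still between calls to the robot, and variables do not carry over. Pictures are saved under pics/ and viewed, about 8 in all and at most 12, crops included, and the job is handed in when it is done.

Besides the shell and the picture viewer there is one more tool, called after "Request:" as name(argument=value, ...) on one line, values as JSON. jog_arm: Moves the arm, as the interface text tells. Shifts and turns lie within -1 to 1; 1 stands for 0.06 m of shift or 0.1 rad of turn. Its arguments: {"type":"object","properties":{"deltas":{"type":"array"},"jaw":{"type":"number"},"squeeze":{"type":"number"}},"required":["deltas"]}

```bash
mkdir -p pics; python3 - <<'E'
from plant import robot
import cv2,numpy as np
np.set_printoptions(precision=4,suppress=True)
s=robot.sense();print(s)
for n in("scene","side","wrist"):
    cv2.imwrite(f"pics/{n}0.png",robot.camera(n));print(n,robot.camera_info(n))
E
```

```text
{'clock': 0.0, 'joints': array([ 1.1923,  0.0919,  1.2319, -0.    ,  1.8198, -0.0567]), 'qd': array([-0.002 , -0.0008,  0.0008,  0.002 ,  0.0006, -0.0003]), 'joint_torque': array([ -0.0004, -44.6467, -40.6432,   0.0697,   0.0297,  -0.0001]), 'ee_pos': array([0.1897, 0.569 , 0.2385]), 'ee_rot': array([-1.5707,  0.0019,  1.249 ]), 'wrist_force': array([-0.5503,  0.6578, -0.6462]), 'ft_torque': array([-0.0385,  0.0124,  0.0283]), 'opening': 1.0020668224185636}
scene {'camera_matrix': array([[388.1944,   0.    , 313.9908],
       [  0.    , 388.1944, 203.1892],
       [  0.    ,   0.    ,   1.    ]]), 'view': array([[ 0.2512,  0.9679, -0.0058, -0.1285],
       [-0.8347,  0.2197,  0.5049,  0.2955],
       [ 0.49  , -0.122 ,  0.8631, -1.2121],
       [ 0.    ,  0.    ,  0.    ,  1.    ]])}
side {'camera_matrix': array([[409.7875,   0.    , 326.5388],
       [  0.    , 409.7875, 193.138 ],
       [  0.    ,   0.    ,   1.    ]]), 'view': array([[ 0.9097, -0.4151,  0.0062, -0.3558],
       [ 0.2939,  0.6545,  0.6966, -0.2072],
       [-0.2933, -0.6319,  0.7174, -0.9916],
       [ 0.    ,  0.    ,  0.    ,  1.    ]])}
wrist {'camera_matrix': array([[309.7069,   0.    , 323.5481],
       [  0.    , 309.7069, 200.0548],
       [  0.    ,   0.    ,   1.    ]]), 'mount': array([[ 1.    , -0.0004, -0.0005,  0.0002],
       [-0.0004,  0.2899, -0.9571, -0.1454],
       [ 0.0006,  0.9571,  0.2899,  0.079 ],
       [ 0.    ,  0.    ,  0.    ,  1.    ]])}
```

View pictures.

View pics/scene0.png

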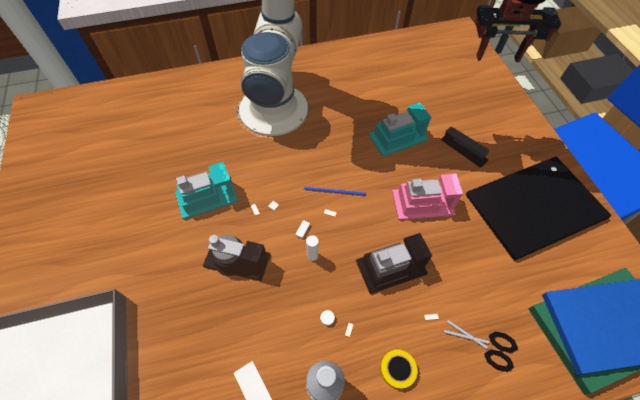

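View pics/side0.png

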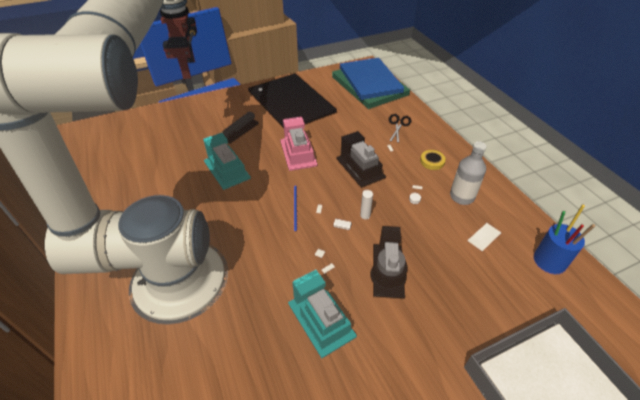

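The rectangular black punch is at about (392,262) in scene and (361,158) in side. The round one is at (237,257) and (390,265). Next I'll enlarge the crops.

```bash
python3 - <<'E'
import cv2,numpy as np
a=cv2.imread("pics/scene0.png")[225:300,350:440];b=cv2.imread("pics/side0.png")[125:195,330:390]
a=cv2.resize(a,None,fx=5,fy=5,interpolation=2);b=cv2.resize(b,None,fx=5,fy=5,interpolation=2)
c=np.zeros((375,760,3),np.uint8);c[:375,:450]=a;c[:350,455:755]=b;cv2.imwrite("pics/crop1.png",c)
E
```

```text
(no output)
```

View pics/crop1.png

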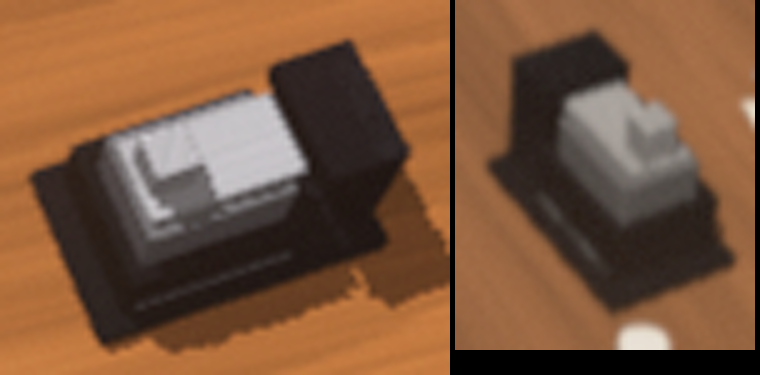

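```bash
cat > h.py <<'E'
import numpy as np
from plant import robot
np.set_printoptions(precision=4,suppress=True)
def ray(n,u,v):
    i=robot.camera_info(n);K=i["camera_matrix"];V=i["view"]
    d=np.linalg.solve(K,[u,v,1])*[1,-1,-1];R=V[:3,:3]
    return -R.T@V[:3,3],R.T@d
def at(n,u,v,z):
    o,d=ray(n,u,v);return o+d*(z-o[2])/d[2]
def wray(pos,rpy,u,v):
    from scipy.spatial.transform import Rotation as Ro
    i=robot.camera_info("wrist");K=i["camera_matrix"];M=i["mount"]
    q=np.array([(u-K[0,2])/K[0,0],(v-K[1,2])/K[1,1]]);t=np.hypot(*q)
    d=np.array([q[0]/t*np.sin(t),-q[1]/t*np.sin(t),-np.cos(t)])
    R=Ro.from_euler("xyz",rpy).as_matrix()
    return pos+R@M[:3,3],R@M[:3,:3]@d
def wat(pos,rpy,u,v,z):
    o,d=wray(pos,rpy,u,v);return o+d*(z-o[2])/d[2]
E
python3 - <<'E'
from h import *
S=lambda x,y,z:at("scene",350+x/5-.4,225+y/5-.4,z)
D=lambda x,y,z:at("side",330+(x-455)/5-.4,125+y/5-.4,z)
print("knob",S(174,156,.107),D(652,118,.107))
p=[S(32,177,.005),S(105,345,.005),S(385,242,.005)]
print("base",p, np.linalg.norm(p[1]-p[0]),np.linalg.norm(p[2]-p[1]))
d=p[2]-p[1];print("yaw",np.arctan2(d[1],d[0]));d=p[1]-p[0];print("yaw via x",np.arctan2(d[1],d[0])+np.pi/2)
q=[D(615,310,.005),D(733,262,.005),D(488,163,.005)];print(q);d=q[2]-q[0];print("yaw side",np.arctan2(d[1],d[0]),np.linalg.norm(d))
print("lip",[S(*k,.087) for k in((270,68),(350,40),(408,150),(310,178))])
E
```

```text
knob [0.5925 0.1382 0.107 ] [0.586 0.136 0.107]
base [array([0.549 , 0.0965, 0.005 ]), array([0.6377, 0.104 , 0.005 ]), array([0.6238, 0.2504, 0.005 ])] 0.08899022188014692 0.14698617512224585
yaw 1.6655130688418756
yaw via x 1.6553193827477155
[array([0.5479, 0.0947, 0.005 ]), array([0.6323, 0.1018, 0.005 ]), array([0.5363, 0.2446, 0.005 ])]
yaw side 1.647834393533722 0.1503518986952502
lip [array([0.5556, 0.2011, 0.087 ]), array([0.5516, 0.242 , 0.087 ]), array([0.6092, 0.2461, 0.087 ]), array([0.6106, 0.1987, 0.087 ])]
```

```bash
cat >> h.py <<'E'
def plan(target,yaw,n):
    s=robot.sense();p=s["ee_pos"];y=s["ee_rot"][2];step=(np.array(target)-p)/n;dy=(yaw-y)/n;out=[]
    for k in range(n):
        a=y+k*dy;c,si=np.cos(a),np.sin(a)
        out.append([np.array([c,si,0])@step/.06,-step[2]/.06,np.array([-si,c,0])@step/.06,0,-dy/.1,0])
    print(np.round(out,2).tolist())
E
python3 -c "
from h import *
plan([.589,.137,.19],.085,12)"
```

```text
[[-0.39, 0.07, -0.72, 0.0, 0.97, 0.0], [-0.32, 0.07, -0.75, 0.0, 0.97, 0.0], [-0.25, 0.07, -0.78, 0.0, 0.97, 0.0], [-0.17, 0.07, -0.8, 0.0, 0.97, 0.0], [-0.09, 0.07, -0.81, 0.0, 0.97, 0.0], [-0.01, 0.07, -0.82, 0.0, 0.97, 0.0], [0.06, 0.07, -0.81, 0.0, 0.97, 0.0], [0.14, 0.07, -0.8, 0.0, 0.97, 0.0], [0.22, 0.07, -0.79, 0.0, 0.97, 0.0], [0.3, 0.07, -0.76, 0.0, 0.97, 0.0], [0.37, 0.07, -0.73, 0.0, 0.97, 0.0], [0.44, 0.07, -0.69, 0.0, 0.97, 0.0]]
```

Request:
jog_arm(deltas=[-0.39, 0.07, -0.72, 0, 0.97, 0, -0.32, 0.07, -0.75, 0, 0.97, 0, -0.25, 0.07, -0.78, 0, 0.97, 0, -0.17, 0.07, -0.8, 0, 0.97, 0, -0.09, 0.07, -0.81, 0, 0.97, 0, -0.01, 0.07, -0.82, 0, 0.97, 0, 0.06, 0.07, -0.81, 0, 0.97, 0, 0.14, 0.07, -0.8, 0, 0.97, 0, 0.22, 0.07, -0.79, 0, 0.97, 0, 0.3, 0.07, -0.76, 0, 0.97, 0, 0.37, 0.07, -0.73, 0, 0.97, 0, 0.44, 0.07, -0.69, 0, 0.97, 0], jaw=0.6)

```text
clock: 1.65
ee_pos: [0.5907, 0.1366, 0.1887]
ee_rot: [-1.571, 0.0, 0.082]
wrist_force: [0.3, 0.7, 0.4]
opening: 0.597
```

Request:
jog_arm(deltas=[0, 0, 0, 0, 0, 0, 0, 0, 0, 0, 0, 0])

```text
clock: 1.9
ee_pos: [0.5895, 0.1382, 0.1888]
ee_rot: [-1.57, 0.001, 0.086]
wrist_force: [-0.3, 1.0, -0.4]
opening: 0.594
```

```bash
python3 - <<'E'
from h import *
import cv2
s=robot.sense();print(s["clock"],s["ee_pos"],s["ee_rot"],s["wrist_force"])
cv2.imwrite("pics/w1.png",robot.camera("wrist"))
E
```

```text
1.9 [0.5895 0.1382 0.1888] [-1.5704  0.0011  0.0855] [-0.3103  1.0096 -0.4186]
```

View pics/w1.png

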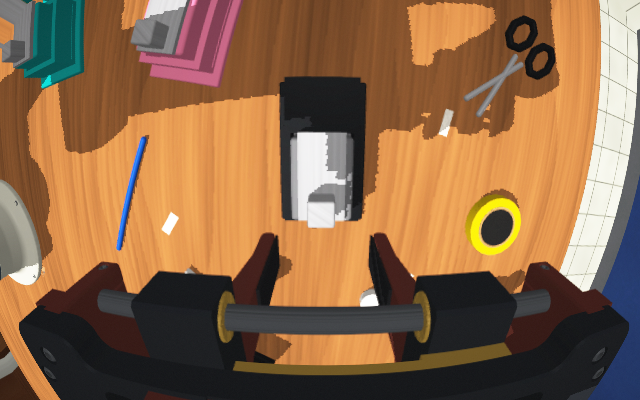

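```bash
python3 - <<'E'
import cv2
a=cv2.imread("pics/w1.png")[65:240,260:390];cv2.imwrite("pics/w1c.png",cv2.resize(a,None,fx=3.4,fy=3.4,interpolation=2))
E
```

```text
(no output)
```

View pics/w1c.png

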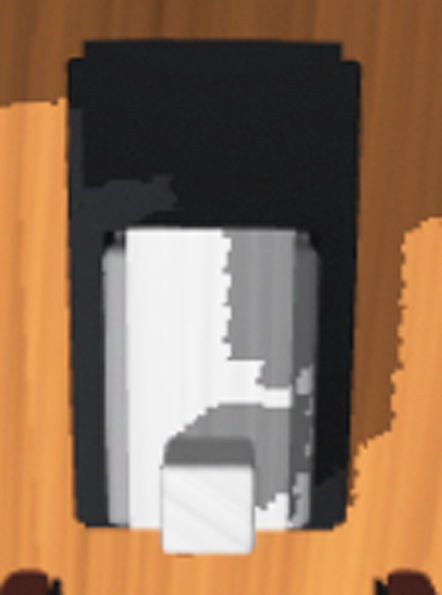

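```bash
python3 - <<'E'
from h import *
p,r=np.array([.5895,.1382,.1888]),[-1.5704,.0011,.0855]
W=lambda x,y,z:wat(p,r,260+x/3.4-.35,65+y/3.4-.35,z)
k=[W(*c,.107) for c in((162,466),(253,466),(255,552),(163,553))]
print(k,[np.linalg.norm(k[i]-k[i-1]) for i in range(4)]);m=np.mean(k,0);print("knob",m)
# yaw from long plate edges (z .081)
for x1,x2 in((126,129),(297,290)):
    d=W(x1,235,.081)-W(x2,520,.081);print("yaw",np.arctan2(d[1],d[0])-np.pi/2)
d=W(162,466,.107)-W(163,553,.107);print(np.arctan2(d[1],d[0])-np.pi/2)
d=W(253,466,.107)-W(162,466,.107);print(np.arctan2(d[1],d[0]))
a=.085;u=np.array([-np.sin(a),np.cos(a),0])
print("lip face dist",[(W(x,229,.087)-m)@u for x in(135,285)])
print("tool-frame offset x,z",(m-p)@[np.cos(a),np.sin(a),0],(m-p)@u)
E
```

```text
[array([0.577 , 0.1468, 0.107 ]), array([0.5975, 0.1485, 0.107 ]), array([0.6   , 0.1278, 0.107 ]), array([0.5787, 0.1257, 0.107 ])] [np.float64(0.021157302192669827), np.float64(0.020558462339850276), np.float64(0.020905765011237854), np.float64(0.021372509852435932)]
knob [0.5883 0.1372 0.107 ]
yaw 0.07591049871388922
yaw 0.07939766745566978
0.08032028808631542
0.08641375709155641
lip face dist [np.float64(0.062326520074608927), np.float64(0.062331047069435506)]
tool-frame offset x,z -0.001288594623729789 -0.0008972043432703208
```

Request:
jog_arm(deltas=[-0.02, 0.4, -0.015, 0, 0.03, 0, 0, 0.4, 0, 0, 0, 0, 0, 0.4, 0, 0, 0, 0, 0, 0.26, 0, 0, 0, 0, 0, 0, 0, 0, 0, 0])

```text
clock: 2.58
ee_pos: [0.5877, 0.1376, 0.1006]
ee_rot: [-1.571, 0.002, 0.083]
wrist_force: [0.5, -0.3, -1.2]
opening: 0.599
```

Request:
jog_arm(deltas=[0, 0, 0, 0, 0, 0, 0, 0, 0, 0, 0, 0, 0, 0, 0, 0, 0, 0, 0, 0, 0, 0, 0, 0], jaw=0, squeeze=30)

```text
clock: 3.08
ee_pos: [0.5878, 0.1368, 0.1021]
ee_rot: [-1.571, 0.002, 0.082]
wrist_force: [-7.0, -1.6, 3.4]
opening: 0.248
```

Request:
jog_arm(deltas=[-0.01, 0.1, 0, 0, 0, 0, 0, 0.1, 0, 0, 0, 0, 0, 0.07, 0, 0, 0, 0, 0, 0, 0, 0, 0, 0, 0, 0, 0, 0, 0, 0])

```text
clock: 3.7
ee_pos: [0.5877, 0.1368, 0.0875]
ee_rot: [-1.571, 0.0, 0.082]
wrist_force: [-7.5, -1.6, 9.2]
opening: 0.247
```

Request:
jog_arm(deltas=[-0.01, 0.02, 0.1, 0, 0, 0, 0, 0, 0.1, 0, 0, 0, 0, 0, 0.1, 0, 0, 0, 0, 0, 0, 0, 0, 0])

```text
clock: 4.2
ee_pos: [0.5862, 0.1553, 0.0868]
ee_rot: [-1.57, -0.002, 0.082]
wrist_force: [-5.9, 0.4, 9.3]
opening: 0.249
```

Slid 18.5 mm with little resistance, so the keeper is under the lip. I'll continue to the stop in small steps.

Request:
jog_arm(deltas=[0, 0, 0.04, 0, 0, 0, 0, 0, 0.04, 0, 0, 0, 0, 0, 0, 0, 0, 0])

```text
clock: 4.58
ee_pos: [0.5859, 0.1597, 0.0868]
ee_rot: [-1.571, -0.001, 0.082]
wrist_force: [-5.3, -1.1, 9.5]
opening: 0.249
```

Request:
jog_arm(deltas=[0, 0, 0.03, 0, 0, 0, 0, 0, 0.03, 0, 0, 0, 0, 0, 0, 0, 0, 0])

```text
clock: 4.95
ee_pos: [0.5856, 0.1623, 0.0867]
ee_rot: [-1.572, -0.001, 0.081]
wrist_force: [-4.6, -4.2, 9.3]
opening: 0.25
```

Request:
jog_arm(deltas=[0, 0, 0.03, 0, 0, 0, 0, 0, 0.03, 0, 0, 0, 0, 0, 0, 0, 0, 0])

```text
clock: 5.32
ee_pos: [0.5856, 0.1627, 0.0865]
ee_rot: [-1.578, -0.001, 0.079]
wrist_force: [-4.3, -13.8, 8.9]
opening: 0.246
```

Request:
jog_arm(deltas=[0, 0, -0.03, 0, 0, 0, 0, -0.04, 0, 0, 0, 0, 0, -0.03, 0, 0, 0, 0, 0, 0, 0, 0, 0, 0])

```text
clock: 5.82
ee_pos: [0.5856, 0.1625, 0.0907]
ee_rot: [-1.575, -0.001, 0.08]
wrist_force: [-3.7, -8.1, 7.9]
opening: 0.25
```

Request:
jog_arm(deltas=[0, 0, 0, 0, 0, 0, 0, 0, 0, 0, 0, 0, 0, 0, 0, 0, 0, 0], jaw=0.6)

```text
clock: 6.2
ee_pos: [0.5852, 0.1652, 0.0883]
ee_rot: [-1.571, 0.0, 0.082]
wrist_force: [0.7, -0.5, -0.4]
opening: 0.55
```

Request:
jog_arm(deltas=[0, -0.3, 0, 0, 0, 0, 0, -0.5, 0, 0, 0, 0, 0, -0.5, 0, 0, 0, 0, 0, -0.4, 0, 0, 0, 0, 0, 0, 0, 0, 0, 0, 0, 0, 0, 0, 0, 0])

```text
clock: 6.95
ee_pos: [0.585, 0.165, 0.1898]
ee_rot: [-1.571, 0.001, 0.082]
wrist_force: [-0.1, 0.0, -1.4]
opening: 0.601
```

```bash
python3 - <<'E'
from h import *
import cv2
s=robot.sense();print(s["clock"],s["ee_pos"],s["ee_rot"],s["wrist_force"])
w=robot.camera("wrist");cv2.imwrite("pics/w2.png",w);b=robot.camera("side");cv2.imwrite("pics/s2.png",b)
a=cv2.resize(w[65:265,260:390],None,fx=2.8,fy=2.8,interpolation=2);b=cv2.resize(b[115:195,325:395],None,fx=6,fy=6,interpolation=2)
c=np.zeros((560,790,3),np.uint8);c[:,:364]=a;c[:480,368:788]=b;cv2.imwrite("pics/c2.png",c)
E
```

```text
6.95 [0.585  0.165  0.1898] [-1.5709  0.0008  0.0821] [-0.0843  0.0256 -1.4003]
```

View pics/c2.png

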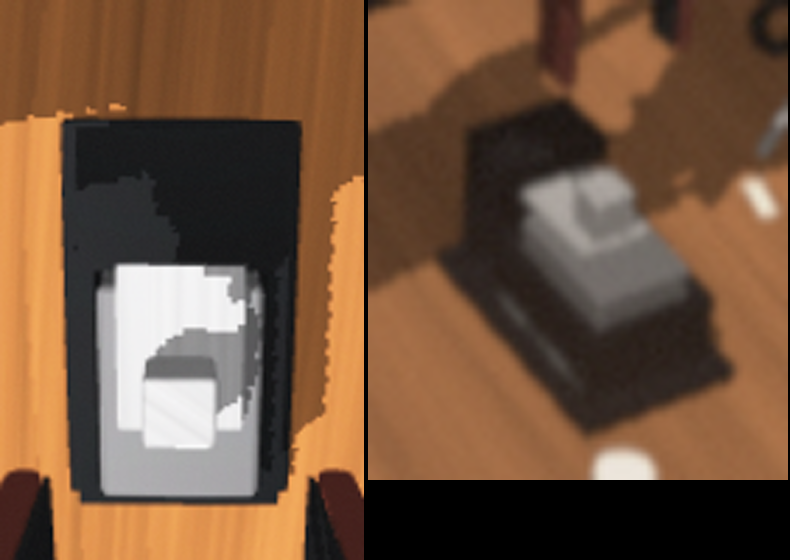

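The plate is now under the lip, and the plunger's rear is exposed. I'll measure the knob-to-lip distance, which should be 42 mm when home.

```bash
python3 - <<'E'
from h import *
p,r=np.array([.585,.165,.1898]),[-1.5709,.0008,.0821]
W=lambda x,y,z:wat(p,r,260+x/2.8-.35,65+y/2.8-.35,z)
u=np.array([-np.sin(.082),np.cos(.082),0])
for z in(.107,.097,.087):
    k=[W(*c,z) for c in((144,378),(214,378),(214,447),(145,448))];m=np.mean(k,0)
    print(z,m,np.linalg.norm(k[1]-k[0]),"lip",(W(180,265,.087)-m)@u,"moved",(m-[.5883,.1372,0])@u,"side",at("side",325+(603-368)/6-.4,115+183/6-.4,z)-m)
b=(W(119,430,.071)+W(243,430,.071))/2;e=W(180,265,.087);print("plate visible len",(e-b)@u)
print(robot.sense()["clock"])
E
```

```text
0.107 [0.5858 0.1658 0.107 ] 0.019244696668879395 lip 0.03834686709386629 moved 0.028661527697762926 side [-0.0069 -0.0113  0.    ]
0.097 [0.5861 0.1623 0.097 ] 0.020088191887866272 lip 0.041808043287828875 moved 0.025200351503800348 side [-0.0008  0.0027 -0.    ]
0.087 [0.5864 0.1589 0.087 ] 0.02093168710685315 lip 0.04526921948179149 moved 0.02173917530983773 side [ 0.0054  0.0167 -0.    ]
plate visible len 0.056589333144973594
7.05
```

```bash
python3 -c "
from plant import robot
print(robot.finish_job())"
```

```text
the job is handed in; nothing more can be done
None
```

The rectangular black punch is locked: its keeper is fully home under the lip, and the plunger stayed down after I let go. I gripped the knob, pressed the plunger down about 15 mm and slid the keeper until it met the end stop, where the force rose to about 14 N. Then I let the plunger rise against the lip, opened the jaws and backed off about 10 cm. The job was handed in at about 7 s.

Last checks, with the gripper clear:

| Check | Measured | Expected if locked |
|---|---|---|
| Knob axis to lip face | 41.8 mm | 42 mm |
| Keeper plate still visible | 56.6 mm | 56 mm |
| Knob top height (wrist and side views agree here) | about 97–98 mm | about 97 mm |

No check failed or disagreed. The largest wrist force in the readings between moves was about 17 N. I did not touch the round punch or the pink and turquoise look-alikes.

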